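Bolt the demand valve down and hold the suction draw at the mark

TASK

First slide the red-knobbed bolt all the way across the demand valve and fully home through its yellow keeper; only then pull the spring-return draw handle out until its red pointer stands within the green mark, without going well past it. Finish while still holding the handle there: if you let go it springs back and the suction is lost. Leave the valve in its seat, the green mark as it is set, and everything else on the table where it stands.

Things in the scene. Friction and masses are not known exactly. Their poses are not given: they have to be found in the camera images.
- dock: Fixed blue base plate 120 x 260 x 12 mm (x, y, z) on the table, carrying at y = +70 mm the seat of the valve, the barrel bolt that slides along its y axis, two aluminium guides (tops 86 mm above the table) and a yellow keeper arch (y = +104 to +118 mm, top at 86 mm). Origin: centre of the underside. It is fixed, but stands at a different place and yaw each time, left or right of the robot's centre line.
- bolt (a joint): Travel of the steel bolt (14 mm rod, axis 72 mm above the table) in m, along the dock's +y axis: 0 fully withdrawn, 0.080 fully home against its end stop, with the tip through the yellow keeper. It counts as home above 0.075. Friction about 2 N, no spring: it stays where it is left. It starts somewhere between 0 and 0.025.
- bolt_grip (a point): Centre of the bolt's red knob, a block 16 mm (dock x) x 18 mm (dock y, the sliding direction) x 34 mm tall, its centre 115 mm and its top 132 mm above the table, on a 10 mm stem. It moves with the bolt; its axes are those of the dock. At the home position it stops 6 mm short of the rear guide, whose top is 12 mm lower than the knob's underside.
- seat (a point): Centre of the shallow seat on the dock, 12 mm above the table, walls 8 mm high.
- valve_center (a point): Centre (24 mm above its foot) of the loose black demand valve with a red ring, 54 mm across and 48 mm high, with a short steel side port. It stands upright in the seat already and need not be handled; the bolt passes 5 mm above its top.
- draw_unit: Fixed blue base plate 320 x 150 x 12 mm with an aluminium suction cylinder lying along its x axis (top 76 mm above the table, its bracket's top 78 mm, near face 79 mm from the handle at rest). The origin lies on the table right below the handle at rest. The handle pulls out along the unit's -x axis, towards the robot. A white scale runs along its +y side. Fixed, but at a different place and yaw each time, on the other side from the dock.
- draw (a joint): Travel of the draw slide in m, along the unit's -x axis: 0 at rest (pulled in), 0.100 the end stop. A return spring pulls it back in with 5 N at 0, plus 1.1 N per 10 mm (about 13 N at 70 mm); it moves back by itself when released.
- draw_grip (a point): Centre of the draw handle, a black crossbar 14 mm (unit x, the pulling direction) x 70 mm (unit y) x 26 mm tall, its centre 100 mm and its top 113 mm above the table, on a 20 mm wide stem over a grey carriage (top 61 mm above the table). Moves with the slide; its axes are those of the draw unit.
- draw_pointer (a point): Tip of the slide's red pointer, a 3 mm blade sticking out to +y from the carriage, 40 mm above the table, at the same x as the handle's centre.
- mark_center (a point): Centre of the green mark, a block 12 mm (unit x) x 28 mm (unit y) x 8 mm, clamped on the white scale 40 mm above the table and 66 mm to the +y side of the slide's axis. The pointer is right when its tip is within the mark's 12 mm width along the unit's x axis. Axes are those of the draw unit.
- mark (a joint): Where the green mark is set, in m, on the same scale as draw (pointer centred on the mark when both are equal); between 0.040 and 0.075. Not to be moved.
- cap: Bystander: yellow plug cap, 26 mm across, 43 mm high, standing; origin at its foot.
- mouse: Bystander: black computer mouse 100 x 58 x 30 mm; origin under its centre.
- spare: Bystander: spare black demand valve with red ring, 76 mm across, 46 mm high; origin at its foot.
- bottle: Bystander: clear bottle with green cap, 64 mm across, 190 mm high, standing; origin at its foot.
- stamp: Bystander: black and grey hand stamp 55 x 36 x 72 mm, standing; origin at its foot.
- driver: Bystander: blue screwdriver 170 mm long lying on the table; origin under its middle.
There are look-alikes about, which are no part of the job. What is shaped like the part that bears valve_center but purple is not meant.

How it is judged:
On the way, in this order (a step that is already met when the one before it is completed fails the run):
1. the bolt is fully home through its keeper while the draw slide is still in (value of joint bolt above 0.075 m and value of joint draw below 0.01 m), for 0.2 s.
2. the draw slide is held with its pointer within the green mark (value of joint bolt above 0.075 m and x of draw_pointer in the frame of mark_center between -0.006 and 0.006 m), for 0.5 s.
At the end, for the whole second after the job is handed in: The bolt is home (travel above 75 mm), the valve is upright within 6 mm of its seat's centre, and the gripper's fingers hold the draw handle still (more than 3 N of contact) with the pointer within the green mark (within 6 mm of its centre along the slide) (all of step 2 and horizontal distance between valve_center and seat below 0.006 m and angle between valve_center's own z axis and vertical below 0.1 rad and contact force between draw and the fingers above 3 N and velocity of joint draw between -0.01 and 0.01 m/s); the arm keeps its last pose, push and grip.
It fails at once if the draw slide is pulled before the bolt is home (value of joint draw above 0.015 m and value of joint bolt below 0.075 m).
It fails at once if the slide is pulled more than 18 mm past the mark's centre (x of draw_pointer in the frame of mark_center below -0.018 m).
It fails at once if the green mark is shifted by more than 4 mm (distance of mark_center from where it was at the start of the episode above 0.004 m).
It fails at once if a bystander is moved by more than 20 mm (distance of any of cap, mouse, spare, bottle, stamp, driver from where it was at the start of the episode above 0.02 m).
It also fails if it takes over 48 s, if anything falls off the work surface, if the arm or the gripper's body presses on something with over 40 N, if the wrist force passes 120 N, or if a joint passes its speed limit or range.

ROBOT

A 6-joint arm with a two-finger parallel gripper is mounted at the origin on the work surface. World frame = base frame: x ahead of the robot, y to its left, z up, the work surface at z = 0. Lengths are in m, angles in rad, forces in N, time in s.
With the tool pointing down it reaches from about 0.325 to 0.875 m from the base axis. Payload 4.4 kg.
Tool frame: the origin (TCP) lies midway between the tips of the shut fingers; the grasp point (between the pads) lies 19 mm behind it; z points along the fingers, y is the line along which they close (so a half turn about z gives the same grasp; the last joint's range is limited). The gripper opens to 85 mm and grips with 20 to 120 N. Pads are 22 mm wide; open, the fingers measure 114 mm over their backs; the gripper's body (76 mm by 85 mm) begins 54 mm behind the grasp point. The pads swing forward as they close: fully open they stand 13 mm farther back than shut.
Start: joints at [1.075, 0.207, 1.542, -0, 1.393, -0.15], TCP at [0.194, 0.541, 0.231] pointing down, gripper open.
Joint ranges: [-2.73, 2.73], [-0.86, 2.22], [0.23, 2.46], [-1.11, 4.25], [0.08, 2.63], [-2.82, 2.82]. Speed limits (rad/s): [2.79, 2.79, 3.14, 3.14, 3.14, 3.14].

INTERFACE

Orientations are given as a rotation vector (axis times angle).
In Python, from plant import manip, grab_frame, sign_off gives the robot as it stands. The module is installed in compiled form; this text tells all that it offers.
- The arm moves only by the shell command python3 -m creep 'ROWS' [OPENING]. ROWS is JSON, a list that holds one entry, the list of rows, each a list of 6 numbers: the shift along the tool's x, y, z in m, then the turn, a rotation vector about the tool's x, y, z in degrees. In form: [[[tx, ty, tz, rx, ry, rz], ...]]. A call has exactly 5 rows; each row shifts and turns the commanded pose from where the row before left it, along the tool's axes as they then stand; what a row does not reach is not made up. A row lasts 1/8 s, in which the tool goes at most 62.5 mm and 10.7 degrees, less where a joint would pass 70% of its speed; a pose out of reach is approached as far as the arm can. A call is refused whole if a number of a shift passes 0.0625 or a number of a turn 10.7, either way. A call with a gripper value outside its range is refused whole. OPENING is the gripper's target within -1 to 1 (fully open at 1, half-way at 0, shut at -1), set as the call begins (- or left out, the last holds). The fingers move at their own pace and stop on an object; the grip force is fixed at half the most. Time passes only in rows, so rows that do not move let the fingers close, or fill a call up. It gives the time, the measured TCP pose, the force, the opening and the grip force at its end, in the units of the state.
- manip.get_state(): the state, without advancing time (a new reading comes with each control period).
- grab_frame(name): name is "scene" or "top" or "wrist"; returns a dict with "color" (384x512x3 uint8, blue, green, red), "camera_matrix" (3x3 intrinsics, pixels), "rvec" (rotation vector, rad) and "tvec" (3), from world to camera coordinates, as OpenCV has them; the wrist camera has in their place "T_tool_cam" (4x4, takes a point from camera to tool coordinates, whose origin is the TCP and whose axes are the flange's). Camera axes: x right, y down, z forward; pixel columns grow to the right and rows downward; lengths in m; the calibration is good to about 2 mm. A picture is of the moment at which its call begins: read the wrist's pose just before it. There is no depth.
- sign_off(): hands the job in; it is judged then, once.
The state is a dict: "time_s": time; "joint_pos": joint angles; "qvel": joint speeds; "joint_efforts": joint torques, N m; "eef_pos": TCP position; "tcp_rot": TCP orientation; "contact_force": force on the tool from outside, world axes, zero at the start; "moment": the same for the moment, N m; "finger_gap": finger opening in m; "gripper_force": force on a finger pad.
Only numpy, scipy, OpenCV 4.12 (cv2) and the standard library are available. Lean on these libraries where they do the work, as an engineer would, in place of code of your own. Each camera call takes 0.05 s, during which the arm holds its last target. There are 200 camera calls.

## Working session

There is one attempt and no reset: what is moved stays moved. The work goes in short steps, Python scripts to look and compute and a shell command to move; the robot and the scene stay as the last step left them, time stands still between calls to the robot, and variables do not carry over. Pictures are saved under pics/ and viewed, at most 10 in all, crops included, and the job is handed in when it is done.

```bash
mkdir -p pics; python3 - <<'E'
from plant import manip, grab_frame
import cv2,numpy as np
s=manip.get_state();print(s)
for n in("scene","top"):
    f=grab_frame(n);cv2.imwrite(f"pics/{n}0.png",f["color"]);np.savez(f"{n}0.npz",**f)
    print(n,f["camera_matrix"].round(1).tolist(),f["rvec"],f["tvec"])
E
```

```text
{'time_s': 0.0, 'joint_pos': array([ 1.07548143e+00,  2.07472160e-01,  1.54298355e+00,  1.69203851e-05,
        1.39350030e+00, -1.50483211e-01]), 'qvel': array([ 7.40544923e-04, -7.69306128e-04,  1.00805370e-03, -7.68997017e-04,
       -7.59351379e-05,  5.98577131e-04]), 'joint_efforts': array([ 2.61458583e-03, -3.83036399e+01, -2.91600180e+01, -1.21402004e-04,
        1.05113423e-02,  4.33347523e-06]), 'eef_pos': array([0.19399763, 0.54046573, 0.23008212]), 'tcp_rot': array([-0.5388536 , -3.09425569,  0.00351134]), 'contact_force': array([-0.6416376 ,  0.44688381,  0.13512456]), 'moment': array([ 0.00290762, -0.01516828,  0.02421769]), 'gripper_force': 0.0, 'finger_gap': 0.08542839238603535}
scene [[451.4, 0.0, 255.1], [0.0, 451.4, 193.7], [0.0, 0.0, 1.0]] [ 1.87465296  1.35071317 -0.69106692] [-0.16696009 -0.22867552  1.92363016]
top [[489.9, 0.0, 259.3], [0.0, 489.9, 183.4], [0.0, 0.0, 1.0]] [ 2.20870599 -2.19517274  0.05279574] [-0.01439011  0.53779653  1.58199194]
```

View pics/scene0.png

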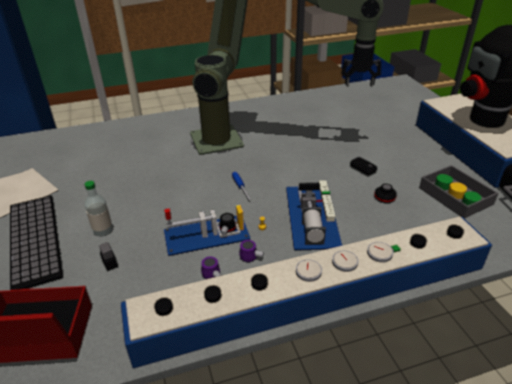

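View pics/top0.png

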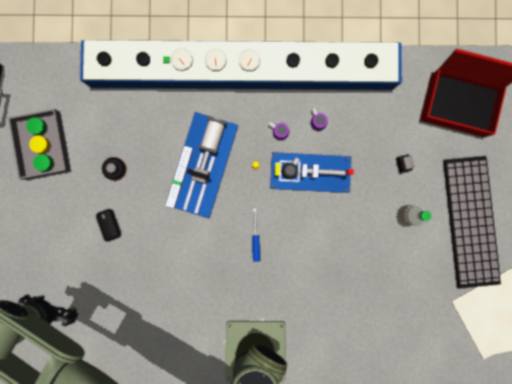

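The scene view shows the dock with its red knob at (168,215) and the draw unit at (313,215), its handle near (309,186). In the top view the knob is at (351,172), the keeper at (278,170) and the valve at (290,170). The handle is at (200,173) and the green mark at (177,182).

Possible confusions, in top-view pixels:
- **Knob:** valve ring (290,170), spare's ring (114,168) and red box (465,95). I choose (351,172).
- **Handle:** mouse (108,225) and stamp (404,163). I choose (200,173).
- **Mark:** panel green (166,60), tray greens (36,125) and (42,162), bottle cap (425,215). I choose (177,182).
- **Valve:** the purple ones at (280,131) and (319,121) are not meant.

```bash
cat > h.py <<'E'
import cv2,numpy as np
def ray(f,uv,z):
    R=cv2.Rodrigues(f["rvec"])[0];c=-R.T@f["tvec"].ravel()
    d=R.T@np.linalg.inv(f["camera_matrix"])@np.array([uv[0],uv[1],1.])
    return c+d*(z-c[2])/d[2]
def blobs(im,lo,hi,roi,amin=4):
    """hue lo..hi; roi x0,y0,x1,y1 -> contours in full-image coordinates"""
    h=cv2.cvtColor(im,cv2.COLOR_BGR2HSV);m=cv2.inRange(h,lo,hi)
    if lo[0]==0: m|=cv2.inRange(h,(172,lo[1],lo[2]),(180,255,255))
    k=np.zeros_like(m);x0,y0,x1,y1=roi;k[y0:y1,x0:x1]=m[y0:y1,x0:x1]
    cs=cv2.findContours(k,cv2.RETR_EXTERNAL,cv2.CHAIN_APPROX_NONE)[0]
    return sorted([c for c in cs if len(c)>=amin],key=lambda c:-len(c))
def cen(c): 
    return c.reshape(-1,2).mean(0) 
E
python3 - <<'E'
from h import *
f=dict(np.load("top0.npz"));im=f["color"]
for n,roi in(("dock",(262,145,362,200)),("draw",(155,105,245,225))):
    cs=blobs(im,(100,120,60),(125,255,255),roi)
    r=cv2.minAreaRect(np.vstack([c for c in cs if len(c)>8]))
    b=np.array([ray(f,p,0.012) for p in cv2.boxPoints(r)])
    print(n,b.round(3)[:,:2].tolist(),b.mean(0).round(3))
    for i in(0,1):
        e=b[i+1]-b[i];print("  edge",np.linalg.norm(e).round(3),np.degrees(np.arctan2(e[1],e[0])).round(1))
for n,lo,hi,roi,z in(("knob",(0,120,80),(8,255,255),(340,160,362,185),.132),("keeper",(20,120,100),(35,255,255),(265,155,290,185),.086),("mark",(45,100,60),(80,255,255),(165,170,190,195),.044)):
    for c in blobs(im,lo,hi,roi): print(n,cen(c).round(1),ray(f,cen(c),z).round(4),len(c))
print("handle",ray(f,(200,173),.113))
a=cv2.resize(im[140:200,150:370],None,fx=3.6,fy=3.6,interpolation=cv2.INTER_CUBIC);cv2.imwrite("pics/crop1.png",a)
E
```

```text
dock [[0.524, -0.046], [0.64, -0.052], [0.628, -0.308], [0.512, -0.302]] [ 0.576 -0.177  0.012]
  edge 0.116 -2.7
  edge 0.257 -92.6
draw [[0.468, 0.292], [0.771, 0.202], [0.728, 0.061], [0.426, 0.152]] [0.598 0.177 0.012]
  edge 0.316 -16.5
  edge 0.147 -107.0
knob [350.2 171.6] [ 0.57   -0.2842  0.132 ] 17
keeper [276.9 169. ] [ 0.5797 -0.0652  0.086 ] 28
mark [176.3 182.1] [0.5389 0.2533 0.044 ] 17
handle [0.56405077 0.17013347 0.113     ]
```

View pics/crop1.png

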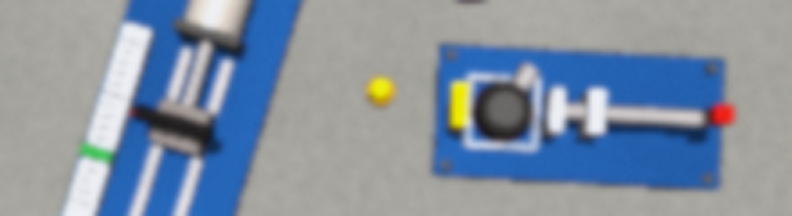

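The crop confirms the choices: red knob at (722,115), yellow keeper at (458,105), black valve in the seat at (503,108), handle bar at (185,128) and green mark at (97,152). I'll move over the knob at height, then turn the tool.

```bash
for i in 1 2 3; do python3 -m creep '[[[-0.042,-0.043,0,0,0,0],[-0.042,-0.043,0,0,0,0],[-0.042,-0.043,0,0,0,0],[-0.042,-0.043,0,0,0,0],[-0.042,-0.043,0,0,0,0]]]' 1 ; done
python3 -m creep '[[[0,0,0,0,0,10.4],[0,0,0,0,0,10.4],[0,0,0,0,0,10.4],[0,0,0,0,0,10.4],[0,0,0,0,0,10.4]]]'
python3 -m creep '[[[0,0,0,0,0,10.4],[0,0,0,0,0,10.4],[0,0,0,0,0,0],[0,0,0,0,0,0],[0,0,0,0,0,0]]]'
cat >> h.py <<'E'
def wristray(f,s,uv,z):
    R=cv2.Rodrigues(np.array(s["tcp_rot"]))[0];T=f["T_tool_cam"]
    d=R@T[:3,:3]@np.linalg.inv(f["camera_matrix"])@np.array([uv[0],uv[1],1.]);c=R@T[:3,3]+s["eef_pos"]
    return c+d*(z-c[2])/d[2]
def totool(s,d):
    R=cv2.Rodrigues(np.array(s["tcp_rot"]))[0];return R.T@d
E
python3 - <<'E'
from h import *
from plant import manip,grab_frame
s=manip.get_state();f=grab_frame("wrist");cv2.imwrite("pics/w1.png",f["color"])
R=cv2.Rodrigues(s["tcp_rot"])[0];print(s["time_s"],s["eef_pos"],R.round(3).tolist(),s["joint_pos"].round(2))
print(f["T_tool_cam"].round(3).tolist())
for c in blobs(f["color"],(0,120,60),(8,255,255),(0,0,512,384),15):
    print(len(c),cv2.boundingRect(c),cen(c),wristray(f,s,cen(c),.132))
E
```

```text
time_s: 0.72
eef_pos: [0.3195, 0.266, 0.231]
tcp_rot: [0.538, 3.095, -0.0]
contact_force: [0.8, 0.3, -1.0]
finger_gap: 0.0855
gripper_force: 0.0
time_s: 1.35
eef_pos: [0.4445, -0.0074, 0.2311]
tcp_rot: [0.54, 3.095, 0.001]
contact_force: [1.0, 1.2, 0.5]
finger_gap: 0.0854
gripper_force: 0.0
time_s: 1.98
eef_pos: [0.5695, -0.2805, 0.2305]
tcp_rot: [-0.539, -3.094, -0.001]
contact_force: [0.4, 0.2, 0.4]
finger_gap: 0.0854
gripper_force: 0.0
time_s: 2.6
eef_pos: [0.5689, -0.2786, 0.2304]
tcp_rot: [-1.848, -2.539, 0.0]
contact_force: [0.3, -0.1, 0.4]
finger_gap: 0.0852
gripper_force: 0.0
time_s: 3.22
eef_pos: [0.5692, -0.2788, 0.2311]
tcp_rot: [-2.269, -2.173, 0.0]
contact_force: [-0.1, 0.5, -0.9]
finger_gap: 0.0853
gripper_force: 0.0
3.225 [ 0.56918542 -0.27879433  0.23110729] [[0.043, 0.999, -0.0], [0.999, -0.043, 0.0], [0.0, -0.0, -1.0]] [-0.59  0.33  1.39  0.    1.42 -0.55]
[[-0.0, -0.961, -0.278, 0.071], [1.0, -0.0, 0.001, -0.001], [-0.001, -0.278, 0.961, -0.143], [0.0, 0.0, 0.0, 1.0]]
93 (427, 364, 39, 20) [445.61290323 375.84946237] [ 0.73864069 -0.47384881  0.132     ]
80 (252, 173, 18, 28) [260.5125 186.8375] [ 0.57162054 -0.28034584  0.132     ]
17 (240, 0, 9, 6) [243.82352941   2.94117647] [ 0.56558808 -0.15106797  0.132     ]
```

View pics/w1.png

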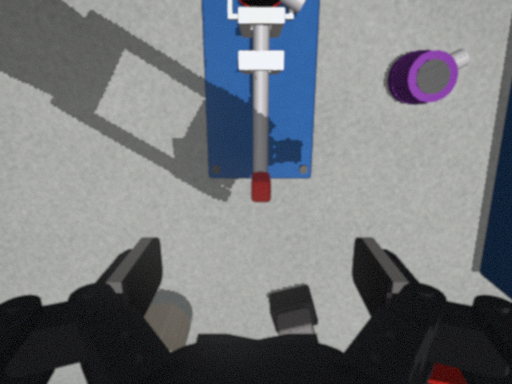

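The wrist view shows the knob at (261,187), almost under the TCP. The stamp is clear below it at (293,305). I'll go down and grip the knob across dock x.

```bash
python3 -m creep '[[[0,0.002,0.04,0,0,0],[0,0,0.04,0,0,0],[0,0,0.03,0,0,0],[0,0,0.02,0,0,0],[0,0,0,0,0,0]]]' 1
python3 -m creep '[[[0,0,0,0,0,0],[0,0,0,0,0,0],[0,0,0,0,0,0],[0,0,0,0,0,0],[0,0,0,0,0,0]]]' -1
python3 -m creep '[[[0,0,0,0,0,0],[0,0,0,0,0,0],[0,0,0,0,0,0],[0,0,0,0,0,0],[0,0,0,0,0,0]]]'
```

```text
time_s: 3.9
eef_pos: [0.5702, -0.2782, 0.0995]
tcp_rot: [-2.267, -2.169, 0.001]
contact_force: [0.8, 0.9, -0.2]
finger_gap: 0.0857
gripper_force: 0.0
time_s: 4.53
eef_pos: [0.5722, -0.2792, 0.1023]
tcp_rot: [2.269, 2.17, 0.001]
contact_force: [1.5, 0.4, 2.5]
finger_gap: 0.0152
gripper_force: 60.2
time_s: 5.15
eef_pos: [0.5722, -0.2792, 0.1022]
tcp_rot: [2.269, 2.17, 0.001]
contact_force: [3.1, 0.6, 4.8]
finger_gap: 0.0152
gripper_force: 60.4
```

```bash
python3 -m creep '[[[0.01,0,0,0,0,0],[0.012,0,0,0,0,0],[0.012,0,0,0,0,0],[0.012,0,0,0,0,0],[0.006,0,0,0,0,0]]]'
python3 -m creep '[[[0.004,0,0,0,0,0],[0.004,0,0,0,0,0],[0.004,0,0,0,0,0],[0,0,0,0,0,0],[0,0,0,0,0,0]]]'
```

```text
time_s: 5.78
eef_pos: [0.5746, -0.2266, 0.1023]
tcp_rot: [2.268, 2.17, 0.001]
contact_force: [4.4, -2.6, 4.8]
finger_gap: 0.0151
gripper_force: 60.5
time_s: 6.4
eef_pos: [0.5752, -0.2145, 0.1022]
tcp_rot: [2.268, 2.17, 0.002]
contact_force: [4.0, -0.4, 5.8]
finger_gap: 0.0153
gripper_force: 60.6
```

```bash
python3 -m creep '[[[0.003,0,0,0,0,0],[0.003,0,0,0,0,0],[0.003,0,0,0,0,0],[0,0,0,0,0,0],[0,0,0,0,0,0]]]'
python3 -m creep '[[[0.002,0,0,0,0,0],[0.002,0,0,0,0,0],[0.002,0,0,0,0,0],[0,0,0,0,0,0],[0,0,0,0,0,0]]]'
```

```text
time_s: 7.02
eef_pos: [0.5756, -0.2057, 0.1023]
tcp_rot: [2.268, 2.17, 0.002]
contact_force: [3.7, -1.7, 5.4]
finger_gap: 0.0152
gripper_force: 60.6
time_s: 7.65
eef_pos: [0.5758, -0.2008, 0.1023]
tcp_rot: [2.267, 2.169, -0.0]
contact_force: [3.6, -4.4, 4.5]
finger_gap: 0.0147
gripper_force: 60.4
```

```bash
python3 -m creep '[[[0.002,0,0,0,0,0],[0.002,0,0,0,0,0],[0,0,0,0,0,0],[0,0,0,0,0,0],[0,0,0,0,0,0]]]'
python3 -m creep '[[[0.002,0,0,0,0,0],[0.002,0,0,0,0,0],[0,0,0,0,0,0],[0,0,0,0,0,0],[0,0,0,0,0,0]]]'
python3 - <<'E'
from h import *
from plant import manip,grab_frame
f=grab_frame("wrist");cv2.imwrite("pics/w2.png",f["color"])
E
```

```text
time_s: 8.28
eef_pos: [0.5759, -0.2007, 0.1023]
tcp_rot: [2.265, 2.165, -0.007]
contact_force: [2.2, -14.7, 1.2]
finger_gap: 0.015
gripper_force: 59.9
time_s: 8.9
eef_pos: [0.5759, -0.2007, 0.1023]
tcp_rot: [2.262, 2.161, -0.013]
contact_force: [3.1, -23.9, -2.2]
finger_gap: 0.0149
gripper_force: 59.4
```

View pics/w2.png

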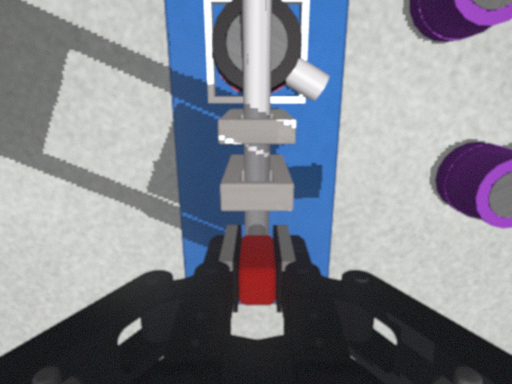

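The wrist view shows the bolt pushed through over the valve at (257,45). The knob is gripped at (257,270), just short of the rear guide. It hit a hard stop after 78.5 mm with 24 N, so it is home. I'll release, rise, and move over the handle.

```bash
python3 -m creep '[[[-0.003,0,0,0,0,0],[-0.002,0,0,0,0,0],[0,0,0,0,0,0],[0,0,0,0,0,0],[0,0,0,0,0,0]]]'
python3 -m creep '[[[0,0,0,0,0,0],[0,0,0,0,0,0],[0,0,0,0,0,0],[0,0,0,0,0,0],[0,0,0,0,0,0]]]' 1
python3 -m creep '[[[0,0,-0.03,0,0,0],[0,0,-0.05,0,0,0],[0,0,-0.05,0,0,0],[0.03,-0.004,0,0,0,0],[0.055,-0.004,0,0,0,0]]]'
python3 -m creep '[[[0.057,-0.004,0,0,0,0],[0.057,-0.004,0,0,0,0],[0.057,-0.004,0,0,0,0],[0.057,-0.004,0,0,0,0],[0.057,-0.002,0,0,0,0]]]'
python3 -m creep '[[[0,0,0,0,0,7],[0,0,0,0,0,7],[0,0,0,0,0,0],[0,0,0,0,0,0],[0,0,0,0,0,0]]]'
python3 - <<'E'
from h import *
from plant import manip,grab_frame
s=manip.get_state();f=grab_frame("wrist");cv2.imwrite("pics/w3.png",f["color"]);np.savez("w3.npz",tcp_rot=s["tcp_rot"],eef_pos=s["eef_pos"],**f)
print(s["joint_pos"].round(2),s["eef_pos"],cv2.Rodrigues(s["tcp_rot"])[0].round(3).tolist())
E
```

```text
time_s: 9.57
eef_pos: [0.5758, -0.2008, 0.1022]
tcp_rot: [2.265, 2.166, -0.005]
contact_force: [3.9, -10.9, 2.6]
finger_gap: 0.0151
gripper_force: 60.1
time_s: 10.2
eef_pos: [0.5748, -0.1967, 0.1012]
tcp_rot: [-2.27, -2.171, 0.0]
contact_force: [-0.6, -0.3, -0.7]
finger_gap: 0.0855
gripper_force: 0.0
time_s: 10.82
eef_pos: [0.5713, -0.1126, 0.2327]
tcp_rot: [2.272, 2.165, 0.002]
contact_force: [0.2, 1.0, -0.7]
finger_gap: 0.0855
gripper_force: 0.0
time_s: 11.45
eef_pos: [0.5651, 0.1756, 0.2315]
tcp_rot: [2.27, 2.171, 0.001]
contact_force: [0.9, -0.5, -0.1]
finger_gap: 0.0854
gripper_force: 0.0
time_s: 12.08
eef_pos: [0.5655, 0.1735, 0.2313]
tcp_rot: [2.518, 1.879, 0.0]
contact_force: [0.9, 0.7, -0.5]
finger_gap: 0.0852
gripper_force: 0.0
[0.15 0.24 1.5  0.   1.4  0.44] [0.56549619 0.17349946 0.23133287] [[0.285, 0.959, 0.0], [0.959, -0.285, 0.0], [0.0, 0.0, -1.0]]
```

View pics/w3.png

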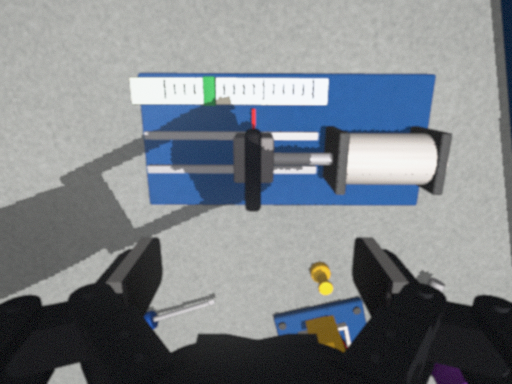

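The wrist view shows the handle bar from (253,130) to (253,210), the red pointer from (254,110) to (254,128) and the green mark at (209,90). The tool lines up with the unit.

```bash
python3 - <<'E'
from h import *
f=dict(np.load("w3.npz"));s=f;im=f["color"]
R=cv2.Rodrigues(f["tcp_rot"])[0]
def show(n,uv,z):
    p=wristray(f,s,uv,z);print(n,np.round(uv,1),p.round(4),"tool",totool(s,p-f["eef_pos"]).round(4));return p
m=blobs(im,(45,100,60),(80,255,255),(190,70,230,110))[0];p=cv2.minAreaRect(m);print(p);M=show("mark",p[0],.044)
q=blobs(im,(0,100,60),(8,255,255),(240,100,268,132))[0];print(cv2.boundingRect(q));P=show("pointer",cv2.minAreaRect(q)[0],.040)
print("pull needed",totool(s,M-P))
g=cv2.cvtColor(im,cv2.COLOR_BGR2GRAY);k=(g<40).astype(np.uint8)*255
k2=np.zeros_like(k);k2[120:220,240:280]=k[120:220,240:280]
c=max(cv2.findContours(k2,0,2)[0],key=cv2.contourArea);r=cv2.minAreaRect(c);print(r)
for uv in((253,130),(253,170),(253,210)):show("handle",uv,.113)
b=blobs(im,(15,0,150),(40,60,255),(125,70,335,110))[:1]
w=cv2.inRange(im,(170,170,170),(255,255,255));w2=np.zeros_like(w);w2[70:110,125:335]=w[70:110,125:335]
c=max(cv2.findContours(w2,0,2)[0],key=cv2.contourArea);print("scale",cv2.minAreaRect(c))
E
```

```text
((208.5, 91.0), (28.0, 11.0), 90.0)
mark [208.5  91. ] [0.5397 0.2547 0.044 ] tool [ 0.0705 -0.0478  0.1873]
(252, 109, 3, 21)
pointer [253. 119.] [0.5738 0.216  0.04  ] tool [ 0.0431 -0.0042  0.1913]
pull needed [ 0.02740911 -0.04362658 -0.00400027]
((252.5, 170.99996948242188), (14.999998092651367, 65.99998474121094), 0.0)
handle [253 130] [0.5737 0.2132 0.113 ] tool [ 0.0404 -0.0034  0.1183]
handle [253 170] [0.5642 0.1816 0.113 ] tool [ 0.0074 -0.0035  0.1183]
handle [253 210] [0.554  0.1476 0.113 ] tool [-0.0281 -0.0036  0.1183]
scale ((272.0, 90.5), (27.0, 112.0), 90.0)
```

```bash
python3 -m creep '[[[0.006,-0.0035,0.03,0,0,0],[0,0,0.04,0,0,0],[0,0,0.04,0,0,0],[0,0,0.037,0,0,0],[0,0,0,0,0,0]]]' 1
python3 -m creep '[[[0,0,0,0,0,0],[0,0,0,0,0,0],[0,0,0,0,0,0],[0,0,0,0,0,0],[0,0,0,0,0,0]]]' -1
python3 -m creep '[[[0,0,0,0,0,0],[0,0,0,0,0,0],[0,0,0,0,0,0],[0,0,0,0,0,0],[0,0,0,0,0,0]]]'
```

```text
time_s: 12.75
eef_pos: [0.5605, 0.1798, 0.0807]
tcp_rot: [-2.515, -1.876, 0.012]
contact_force: [-0.6, -0.8, 0.7]
finger_gap: 0.0852
gripper_force: 0.0
time_s: 13.38
eef_pos: [0.5639, 0.1808, 0.0855]
tcp_rot: [-2.518, -1.878, -0.001]
contact_force: [-4.1, 0.1, 6.0]
finger_gap: 0.0133
gripper_force: 60.6
time_s: 14.0
eef_pos: [0.5639, 0.1808, 0.0855]
tcp_rot: [-2.518, -1.878, -0.001]
contact_force: [-2.5, -0.2, 4.9]
finger_gap: 0.0129
gripper_force: 60.6
```

```bash
python3 -m creep '[[[0,-0.008,0,0,0,0],[0,-0.009,0,0,0,0],[0,-0.009,0,0,0,0],[0,-0.008,0,0,0,0],[0,-0.006,0,0,0,0]]]'
python3 -m creep '[[[0,0,0,0,0,0],[0,0,0,0,0,0],[0,0,0,0,0,0],[0,0,0,0,0,0],[0,0,0,0,0,0]]]'
python3 - <<'E'
from h import *
from plant import manip,grab_frame
s=manip.get_state();f=grab_frame("wrist");im=f["color"];cv2.imwrite("pics/w4.png",im)
print("moved",totool(s,s["eef_pos"]-np.array([.5639,.1808,.0855])).round(4))
for n,lo,hi,z in(("mark",(45,100,50),(80,255,255),.044),("ptr",(0,100,50),(8,255,255),.04)):
    for c in blobs(im,lo,hi,(0,0,512,384),8)[:4]:
        u=cv2.minAreaRect(c)[0];print(n,cv2.boundingRect(c),totool(s,wristray(f,s,u,z)-s["eef_pos"]).round(4))
E
```

```text
time_s: 14.62
eef_pos: [0.5292, 0.1913, 0.0855]
tcp_rot: [2.514, 1.874, 0.011]
contact_force: [9.2, -2.6, -2.5]
finger_gap: 0.013
gripper_force: 59.4
time_s: 15.25
eef_pos: [0.5291, 0.1913, 0.0855]
tcp_rot: [2.514, 1.875, 0.01]
contact_force: [8.7, -2.1, -1.1]
finger_gap: 0.013
gripper_force: 59.6
moved [ 0.0002 -0.0364 -0.0003]
mark (232, 78, 22, 51) [ 0.0641 -0.0083  0.0416]
ptr (254, 134, 6, 46) [ 0.0332 -0.0006  0.0456]
```

View pics/w4.png

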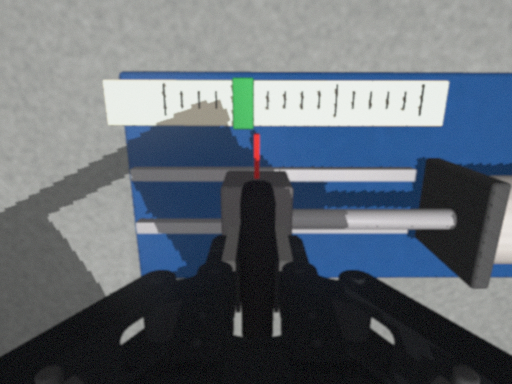

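The pointer at (257,155) is about 7.7 mm short of the mark at (243,103), which agrees with the first measurement. I'll pull that much further.

```bash
python3 -m creep '[[[0,-0.003,0,0,0,0],[0,-0.003,0,0,0,0],[0,-0.002,0,0,0,0],[0,0,0,0,0,0],[0,0,0,0,0,0]]]'
python3 -m creep '[[[0,0,0,0,0,0],[0,0,0,0,0,0],[0,0,0,0,0,0],[0,0,0,0,0,0],[0,0,0,0,0,0]]]'
python3 - <<'E'
from h import *
from plant import manip,grab_frame
s=manip.get_state();f=grab_frame("wrist");im=f["color"];g=grab_frame("top");a=im[60:260,150:400];b=g["color"][145:205,150:375]
cv2.imwrite("pics/w5.png",np.vstack([cv2.resize(a,(600,380)),cv2.resize(b,(600,160),interpolation=2)]))
print("moved",totool(s,s["eef_pos"]-np.array([.5639,.1808,.0855])).round(4))
for n,lo,hi,z in(("mark",(45,100,50),(80,255,255),.044),("ptr",(0,100,50),(8,255,255),.04)):
    for c in blobs(im,lo,hi,(0,0,512,384),8)[:4]:
        u=cv2.minAreaRect(c)[0];print(n,cv2.boundingRect(c),totool(s,wristray(f,s,u,z)-s["eef_pos"]).round(4))
E
```

```text
time_s: 15.92
eef_pos: [0.5217, 0.1936, 0.0855]
tcp_rot: [2.514, 1.874, 0.011]
contact_force: [8.8, -2.3, -2.2]
finger_gap: 0.0126
gripper_force: 59.6
time_s: 16.55
eef_pos: [0.5218, 0.1935, 0.0855]
tcp_rot: [2.514, 1.874, 0.011]
contact_force: [9.6, -2.1, -2.3]
finger_gap: 0.013
gripper_force: 59.6
moved [ 0.0002 -0.044  -0.0004]
mark (246, 78, 22, 51) [ 0.0641 -0.0006  0.0417]
ptr (254, 134, 6, 46) [ 0.0332 -0.0006  0.0456]
```

View pics/w5.png

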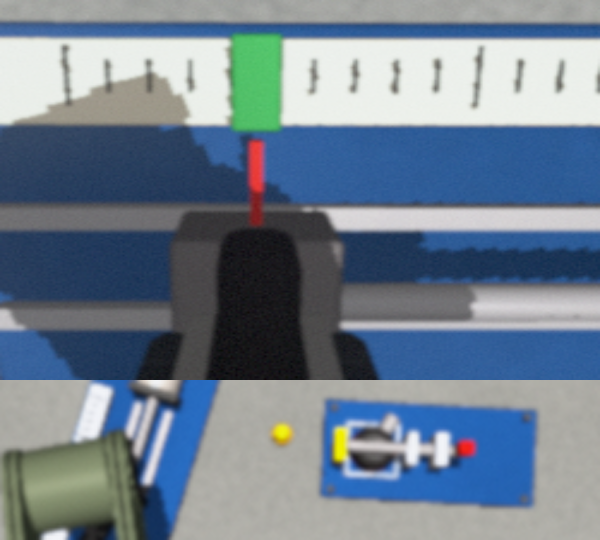

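The picture shows the pointer at (256,165) centred under the green mark at (257,83). The bolt is through to the keeper at (340,445), and the knob at (467,448) is next to the rear guide. The pointer has been held there for over 0.5 s, so I'm handing in.

```bash
python3 -c "
from plant import sign_off
print(sign_off())"
```

```text
the job is handed in; nothing more can be done
None
```

I handed the job in with the bolt pushed home to its hard stop and the gripper still holding the draw handle, its pointer measured at the centre of the green mark; the sign-off returned no verdict.

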